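# Stow the calibration set and present the loaded objective case

### The arm

A 6-joint arm with a two-finger parallel gripper is mounted at the origin on a cart in front of the work surface, level with it; the furniture and walls round the work are solid. World frame = base frame: x ahead of the robot, y to its left, z up, the work surface at z = 0. Lengths are in m, angles in rad, forces in N, time in s.
With the tool pointing down it reaches from about 0.275 to 0.825 m from the base axis. Payload 4.9 kg.
Tool frame: the origin (TCP) lies midway between the tips of the shut fingers; the grasp point (between the pads) lies 19 mm behind it (bot.grip_depth is the distance from the TCP to the grasp point, in m); z points along the fingers, y is the line along which they close (so a half turn about z gives the same grasp; the last joint's range is limited). The gripper opens to 85 mm and grips with 20 to 120 N. Pads are 22 mm wide; open, the fingers measure 114 mm over their backs; the gripper's body (76 mm by 85 mm) begins 54 mm behind the grasp point. The pads swing forward as they close: fully open they stand 13 mm farther back than shut.
Start: joints at [0.984, 0.326, -0.193, 1.052, 0, 1.437], TCP at [0.241, 0.495, 0.231] pointing down, gripper open.
Joint ranges: [-2.65, 2.65], [-0.97, 1.79], [-1.3, 1.35], [-1.93, 2.1], [-1.47, 1.37], [-3.14, 3.14]. Speed limits (rad/s): [2.57, 2.57, 3.14, 3.14, 3.14, 3.14].

### API

Orientations are given as a unit quaternion [w, x, y, z].
In Python, from cell import bot gives the robot as it stands. Calls block until the motion is done:
- bot.move_pose(position, orientation): joint-space move of the TCP to a pose.
- bot.move_linear(position, speed=0.15, rotation=None, until_force=None): straight line of the TCP; rotation=None keeps the orientation; speed is the mean speed in m/s. With until_force (N) it stops when the force on the tool has changed by that much, and returns True; else False.
- bot.goto_joints(angles): joint-space move.
- bot.set_gripper(opening, grasp_force=None): opening from 0.0 (shut) to 1.0 (fully open); grasp_force is the grip in N (None keeps the last); returns when the fingers have stopped.
- bot.wait(seconds).
- bot.solve_ik(position, orientation): joint angles nearest the present ones, or None.
- bot.camera(name): name is "scene" or "top" or "wrist"; returns the picture (480x640x3 uint8, red, green, blue); there is no depth.
- bot.calibration(name): a dict with "mtx" (3x3 intrinsics, pixels), "k1" (the pictures are not rectified: a ray, as slopes to the right and down, at radius r is drawn at 1 + k1 r^2 times it, then the intrinsics apply), "extrinsics" (4x4, takes a point from world to camera coordinates); the wrist camera has in their place "hand_eye" (4x4, takes a point from camera to tool coordinates, whose origin is the TCP and whose axes are the flange's). Camera axes: x right, y down, z forward; pixel columns grow to the right and rows downward; lengths in m; the calibration is good to about 2 mm. A picture is of the moment at which its call begins: read the wrist's pose just before it. calibration takes no time and is no camera call.
A pose or a line that the arm cannot do raises bot.PlanningError and nothing moves.
- bot.close_job(): hands the job in; it is judged then, once.
Trained networks look in the newest picture that a camera, given by its name, has taken for a name from the list of things; names that differ only in an ending like _2 or _b are one class to them, and where a whole thing is asked for, a point or a joint stands for the part that bears it (a point fixed in the world has none). Each returns a list of dicts, best first, with "confidence" (0 to 1); they miss things now and then, are a little off and sometimes report something else, mostly with a low value. They report only what shows in the picture. A call takes as long as a camera call. They do not tell look-alikes from the thing itself.
- bot.search_frame(camera, thing): "bbox" ([left, top, width, height] in pixels, round what is visible of it).
Readings, each from a call of its own:
- bot.read_clock(): time.
- bot.read_joint_positions(): joint angles.
- bot.read_joint_vel(): joint speeds.
- bot.read_joint_efforts(): joint torques, N m.
- bot.read_position(): TCP position.
- bot.read_tool_rot(): TCP orientation.
- bot.read_ft_force(): force on the tool from outside, world axes, zero at the start.
- bot.read_moment(): the same for the moment, N m.
- bot.read_gripper_width(): opening from 0.0 (shut) to 1.0 (fully open).
- bot.read_finger_force(): force on a finger pad.
Only numpy, scipy, OpenCV 4.12 (cv2) and the standard library are available. Lean on these libraries where they do the work, as an engineer would, in place of code of your own. Each camera call takes 0.05 s, during which the arm holds its last target. There are 200 camera calls.

### The job

Slide the flat wooden stage-micrometer case that lies in front of the grey optics caddy endways into the caddy's slot until it is fully home. Then lift the two look-alike objective cases in turn to feel which is heavier, because one still holds its objective: stand the empty one in either round nest of the caddy, and finish while still holding the loaded one, upright and still over the middle of the notebook and at least 10 cm above the bench. Keep both objective cases upright throughout and leave the small amber bottle and the cover-glass box where they are.

Things in the scene. Friction and masses are not known exactly. Their poses are not given: they have to be found in the camera images.
- caddy: Grey plastic optics caddy, 60 x 174 x 22 mm, fixed to the bench. Origin: centre of its underside; x points to its back, y along its length, z up. In the middle of its front (-x) face a flat slot opens; a round nest lies on either side.
- slot_mouth (a point): Middle of the slot's floor in the caddy's front face, 4 mm above the bench. The slot runs along the caddy's +x (same axes as the caddy), is 36 mm wide, 14 mm high (its roof ends 22 mm above the bench; a flared lip at the mouth reaches 24 mm) and 45 mm deep to a solid stop; the mouth is flared by about 3 mm at the sides and roof.
- slot_home (a point): Where the micrometer case's origin lies when it is fully home against the stop, 2.5 mm inside the slot mouth; 40 mm of the case then still stick out to grip.
- nest_left (a point): Centre of the floor of the caddy's left (+y) nest, 6 mm above the bench. A round hole 42 mm across, 16 mm deep, open at the top, with a small chamfer.
- nest_right (a point): The same for the right (-y) nest.
- micrometer_case: Flat wooden case of a stage micrometer, 34 x 85 x 12 mm, 50 g, loose, lying flat. Origin: centre of its underside; its y axis runs along its 85 mm length, x across, z up. Either end may go in first.
- case_1: One of two identical screw-top objective cases (black body, bare aluminium lid), standing upright and loose: round, 63 mm high, body 38 mm across up to 40 mm height, knurled lid 41 mm across above that (a good grip, about 52 mm up). Origin: centre of its underside, z up. The lid stays on. Empty (but for a light foam plug) it weighs about 0.1 kg, with the objective inside at least 0.14 kg more; either may be the loaded one. The loaded one's contents have about 2 mm of play.
- case_2: The other objective case, the same in size and look.
- notebook: Dark blue bound notebook, 210 x 149 x 14 mm, lying flat on the bench. Origin: centre of its underside.
- oil_bottle: Small amber dropper bottle, 27 mm across, 62 mm high, standing loose on the bench: leave alone. Origin: centre of its underside.
- cover_glass_box: Small white cover-glass box, 36 x 36 x 16 mm, loose on the bench: leave alone. Origin: centre of its underside.
Mind the look-alikes: they are no part of the job. What is shaped like the case_1 but red or yellow is not meant.

How it is judged:
On the way, in this order (a step that is already met when the one before it is completed fails the run):
1. the micrometer case is fully home in the caddy's slot (x of micrometer_case in the frame of slot_home above -0.003 m and y of micrometer_case in the frame of slot_home between -0.003 and 0.003 m and z of micrometer_case in the frame of slot_home below 0.003 m and angle between the y axis of micrometer_case and the x axis of caddy, either way round below 0.09 rad), for 0.2 s.
2. the empty objective case stands in a nest of the caddy (((((horizontal distance between case_1 and nest_left below 0.0045 m and z of case_1 in the frame of nest_left below 0.003 m) or (horizontal distance between case_1 and nest_right below 0.0045 m and z of case_1 in the frame of nest_right below 0.003 m)) and angle between case_1's own z axis and vertical below 0.08 rad and contact force between case_1 and the fingers below 0.1 N and contact force between case_1 and caddy between 0.4 and 1.8 N) or (((horizontal distance between case_2 and nest_left below 0.0045 m and z of case_2 in the frame of nest_left below 0.003 m) or (horizontal distance between case_2 and nest_right below 0.0045 m and z of case_2 in the frame of nest_right below 0.003 m)) and angle between case_2's own z axis and vertical below 0.08 rad and contact force between case_2 and the fingers below 0.1 N and contact force between case_2 and caddy between 0.4 and 1.8 N))), for 0.2 s.
At the end, for the whole second after the job is handed in: Micrometer case within 3 mm of home in the slot, aligned; the empty objective case (presses on the caddy with under 1.8 N) upright and released on a nest's floor; the loaded one held still in the fingers, upright within 0.25 rad, over 9 cm above the bench, within 6 cm of the notebook's centre (all of step 1 and linear speed of micrometer_case below 0.02 m/s and contact force between micrometer_case and the fingers below 0.1 N and ((((horizontal distance between case_1 and nest_left below 0.0045 m and z of case_1 in the frame of nest_left below 0.003 m) or (horizontal distance between case_1 and nest_right below 0.0045 m and z of case_1 in the frame of nest_right below 0.003 m)) and angle between case_1's own z axis and vertical below 0.08 rad and contact force between case_1 and the fingers below 0.1 N and contact force between case_1 and caddy between 0.4 and 1.8 N and height (world z) of case_2 above 0.09 m and horizontal distance between case_2 and notebook below 0.06 m and angle between case_2's own z axis and vertical below 0.25 rad and contact force between case_2 and the fingers above 1 N and linear speed of case_2 below 0.05 m/s) or (((horizontal distance between case_2 and nest_left below 0.0045 m and z of case_2 in the frame of nest_left below 0.003 m) or (horizontal distance between case_2 and nest_right below 0.0045 m and z of case_2 in the frame of nest_right below 0.003 m)) and angle between case_2's own z axis and vertical below 0.08 rad and contact force between case_2 and the fingers below 0.1 N and contact force between case_2 and caddy between 0.4 and 1.8 N and height (world z) of case_1 above 0.09 m and horizontal distance between case_1 and notebook below 0.06 m and angle between case_1's own z axis and vertical below 0.25 rad and contact force between case_1 and the fingers above 1 N and linear speed of case_1 below 0.05 m/s))); the arm keeps its last pose, push and grip.
It fails at once if an objective case is tipped over (angle between any of case_1, case_2's own z axis and vertical above 0.7 rad).
It fails at once if the amber bottle or the cover-glass box is displaced by more than 3 cm or knocked over (distance of any of oil_bottle, cover_glass_box from where it was at the start of the episode above 0.03 m or angle between oil_bottle's own z axis and vertical above 0.7 rad).
It also fails if it takes over 72 s, if anything falls off the work surface, if the arm or the gripper's body presses on something with over 40 N, if the wrist force passes 120 N, or if a joint passes its speed limit or range.

## Working session

There is one attempt and no reset: what is moved stays moved. The work goes in short steps, each a Python script; the robot and the scene stay as the last script left them, time stands still between calls to the robot, and variables do not carry over. Pictures are saved under pics/ and viewed, at most 10 in all, crops included, and the job is handed in when it is done.

```bash
mkdir -p pics; ls
cat > h.py <<'E'
from cell import bot
import numpy as np, cv2
from scipy.spatial.transform import Rotation as R
def down(yaw):  # tool z down; tool y axis (closing line) at world angle yaw+90deg.. 
    m=np.array([[np.cos(yaw),np.sin(yaw),0],[np.sin(yaw),-np.cos(yaw),0],[0,0,-1]])
    q=R.from_matrix(m).as_quat(); return [q[3],q[0],q[1],q[2]]
def toolT():
    T=np.eye(4); q=bot.read_tool_rot(); T[:3,:3]=R.from_quat([q[1],q[2],q[3],q[0]]).as_matrix(); T[:3,3]=bot.read_position(); return T
def cam(name):
    c=bot.calibration(name)
    if name=="wrist": E=toolT()@np.array(c["hand_eye"])
    else: E=np.linalg.inv(np.array(c["extrinsics"]))
    return np.array(c["mtx"]),c["k1"],E
def pix2w(C,u,v,z):
    M,k,E=C; d=np.array([(u-M[0,2])/M[0,0],(v-M[1,2])/M[1,1]]); s=d.copy()
    for _ in range(20): s=d/(1+k*(s@s))
    r=E[:3,:3]@np.array([s[0],s[1],1]); o=E[:3,3]; return o+r*(z-o[2])/r[2]
def w2pix(C,p):
    M,k,E=C; q=np.linalg.inv(E)@np.append(p,1); s=q[:2]/q[2]; s=s*(1+k*(s@s)); return M[0,0]*s[0]+M[0,2],M[1,1]*s[1]+M[1,2]
def snap(name,f=None):
    C=cam(name); im=bot.camera(name)
    if f: cv2.imwrite("pics/"+f,cv2.cvtColor(im,cv2.COLOR_RGB2BGR))
    return C,im
E
python3 - <<'E'
from h import *
for n in ["top","scene"]:
    C,im=snap(n,n+"0.png")
    print(n,C[2][:3,3])
    for t in ["caddy","micrometer_case","case_1","notebook","oil_bottle","cover_glass_box"]:
        for d in bot.search_frame(n,t)[:5]:
            b=d["bbox"]; u,v=b[0]+b[2]/2,b[1]+b[3]/2
            print(t,[round(x) for x in b],round(d["confidence"],2),pix2w(C,u,v,0.01)[:2].round(3))
print(bot.read_tool_rot(),bot.read_clock())
E
```

```text
pics
top [0.41758449 0.13582542 0.88594125]
caddy [262, 286, 28, 29] 0.59 [0.465 0.212]
caddy [327, 193, 100, 42] 0.55 [0.622 0.039]
caddy [306, 149, 16, 21] 0.24 [0.72  0.153]
micrometer_case [360, 275, 37, 53] 0.59 [0.469 0.035]
case_1 [438, 335, 39, 29] 0.89 [ 0.393 -0.099]
case_1 [317, 273, 27, 23] 0.78 [0.496 0.118]
case_1 [214, 300, 26, 26] 0.69 [0.443 0.294]
case_1 [161, 315, 33, 23] 0.62 [0.416 0.376]
case_1 [293, 336, 26, 31] 0.57 [0.382 0.156]
notebook [157, 168, 129, 99] 0.85 [0.608 0.314]
oil_bottle [307, 150, 17, 22] 0.61 [0.718 0.151]
cover_glass_box [433, 249, 29, 31] 0.71 [ 0.537 -0.084]
scene [-0.00764511 -0.4269826   0.45312568]
caddy [336, 232, 107, 58] 0.79 [0.613 0.032]
micrometer_case [300, 281, 58, 30] 0.8 [0.467 0.028]
case_1 [346, 316, 35, 62] 0.95 [ 0.416 -0.085]
case_1 [241, 221, 28, 42] 0.93 [0.492 0.238]
case_1 [289, 234, 27, 47] 0.86 [0.518 0.14 ]
case_1 [165, 201, 28, 40] 0.79 [0.441 0.405]
case_1 [222, 248, 28, 52] 0.79 [0.402 0.173]
notebook [222, 186, 118, 58] 0.76 [0.598 0.289]
oil_bottle [368, 197, 21, 35] 0.63 [0.742 0.162]
cover_glass_box [241, 220, 24, 44] 0.69 [0.491 0.243]
cover_glass_box [405, 301, 27, 22] 0.56 [ 0.53  -0.089]
[ 2.30004192e-07  2.24469879e-01  9.74481028e-01 -7.58791451e-06] 0.7
```

Run:
```python
import cv2,numpy as np
a=cv2.imread("pics/top0.png")[130:390,130:510]; cv2.imwrite("pics/topc.png",cv2.resize(a,None,fx=2.1,fy=2.1,interpolation=cv2.INTER_CUBIC))
a=cv2.imread("pics/scene0.png")[180:400,140:460]; cv2.imwrite("pics/scc.png",cv2.resize(a,None,fx=2.5,fy=2.5,interpolation=cv2.INTER_CUBIC))
```

```text
(no output)
```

View pics/topc.png

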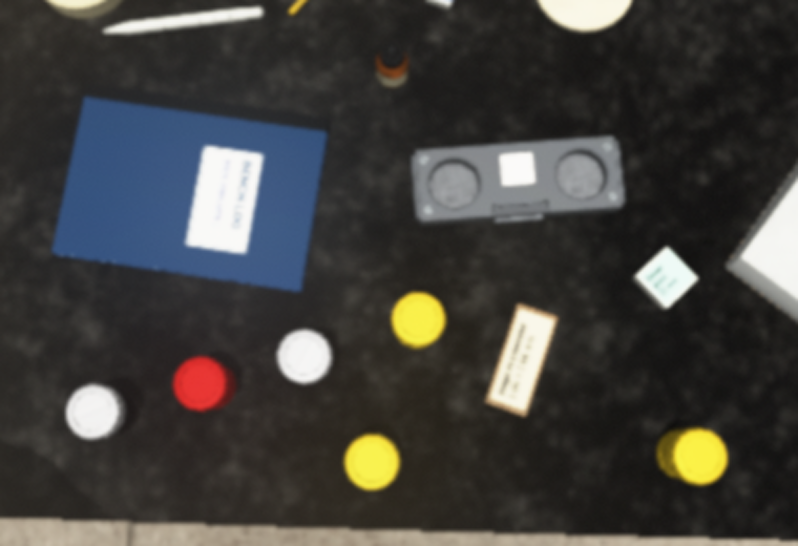

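View pics/scc.png

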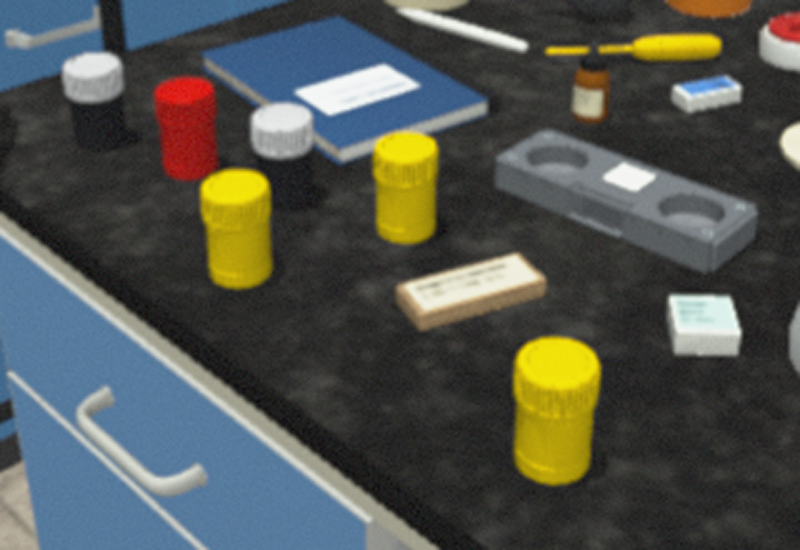

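The top picture shows two silver-lidded black cases at crop (94,411) and (305,356), full px (175,326) and (275,300). These fit the description. The red one at crop (201,383) and the yellow ones at (418,320), (372,462) and (700,456) are look-alikes. The micrometer case is at crop (521,360) and the caddy at (518,180).

Run:
```python
from h import *
C=cam("top"); f=lambda x,y,z: pix2w(C,130+x/2.1,130+y/2.1,z)[:2].round(4)
print("lids",f(94,411,.063),f(305,356,.063))
print("nb",[f(*p,.014) for p in [(84,97),(327,130),(300,292),(52,253)]])
print("mic",[f(*p,.012) for p in [(519,304),(557,317),(525,416),(486,403)]])
print("nests",f(454,184,.022),f(581,175,.022))
print(np.array(bot.calibration("wrist")["hand_eye"]).round(4))
bot.move_pose([0.50,0.04,0.30],down(np.pi)); print(bot.read_clock(),bot.read_joint_positions())
C,im=snap("wrist","w1.png")
```

```text
lids [0.4179 0.3671] [0.4645 0.2076]
nb [array([0.6813, 0.4101]), array([0.6576, 0.2015]), array([0.5195, 0.2182]), array([0.5461, 0.426 ])]
mic [array([0.5149, 0.0381]), array([0.505 , 0.0069]), array([0.4243, 0.0325]), array([0.4338, 0.0641])]
nests [0.612  0.0938] [ 0.6226 -0.0114]
[[ 3.000e-04 -9.512e-01 -3.085e-01  7.840e-02]
 [ 1.000e+00  7.000e-04 -1.200e-03  1.200e-03]
 [ 1.400e-03 -3.085e-01  9.512e-01 -1.428e-01]
 [ 0.000e+00  0.000e+00  0.000e+00  1.000e+00]]
2.6083 [-6.63349708e-02  1.97884550e-01 -1.88185951e-01  1.18494302e+00
  2.92413178e-04 -6.71946369e-02]
```

View pics/w1.png

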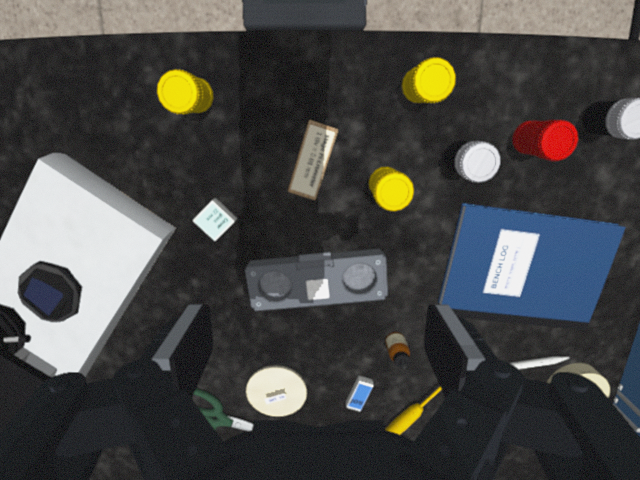

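The wrist view shows the micrometer case at (314,160), the caddy at (317,281), and the two silver lids at (477,161) and (628,118). I'll move closer to get precise poses.

Run:
```python
from h import *
bot.move_pose([0.565,0.04,0.17],down(np.pi)); bot.wait(0.2)
C,im=snap("wrist","w2.png"); np.savez("w2.npz",M=C[0],k=C[1],E=C[2]); print(bot.read_clock(),C[2][:3,3], C[0][0,0])
cr=im[0:330,180:460]; cr=cv2.resize(cr,None,fx=1.8,fy=1.8,interpolation=cv2.INTER_CUBIC); cv2.imwrite("pics/w2c.png",cv2.cvtColor(cr,cv2.COLOR_RGB2BGR))
# mic segmentation: warm pixels
hsv=cv2.cvtColor(im,cv2.COLOR_RGB2HSV); g=cv2.cvtColor(im,cv2.COLOR_RGB2GRAY)
m=((im[:,:,0].astype(int)-im[:,:,2]>25)&(g>60)).astype(np.uint8); m[:, :200]=0; m[200:]=0
n,l,s,c=cv2.connectedComponentsWithStats(m)
for i in range(1,n):
    if s[i,4]>300: print(s[i], cv2.boxPoints(cv2.minAreaRect(np.argwhere(l==i)[:,::-1].astype(np.float32))).round().tolist())
```

```text
3.5417 [0.48740487 0.04103546 0.31479407] 372.12711863869316
[ 274   28   75  125 1258] [[271.0, 140.0], [305.0, 27.0], [350.0, 41.0], [316.0, 153.0]]
[ 393   97   77   66 3812] [[387.0, 109.0], [461.0, 91.0], [476.0, 152.0], [403.0, 171.0]]
```

View pics/w2c.png

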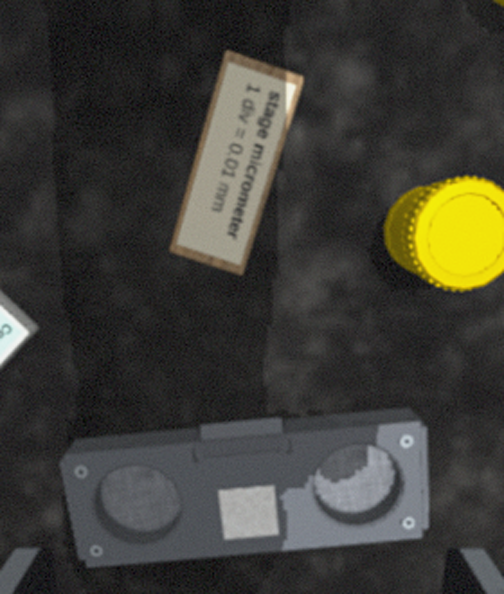

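Run:
```python
from h import *
d=np.load("w2.npz"); C=(d["M"],float(d["k"]),d["E"])
f=lambda x,y,z: pix2w(C,180+(x+.5)/1.8-.5,(y+.5)/1.8-.5,z)[:2]
m=np.array([f(*p,.012) for p in [(231,51),(303,75),(241,274),(171,248)]]); print(m.round(4),m.mean(0).round(4))
e=(m[3]+m[2]-m[0]-m[1]); print("mic yaw",np.arctan2(e[1],e[0]),np.linalg.norm(e)/2,np.linalg.norm(m[1]+m[2]-m[0]-m[3])/2)
s=np.array([f(*p,.022) for p in [(82,471),(96,551),(407,441),(409,523)]]); print(s.round(4),s.mean(0).round(4))
e=s[2]+s[3]-s[0]-s[1]; print("caddy yaw",np.arctan2(e[1],e[0])-np.pi/2,np.linalg.norm(e)/2)
n=np.array([f(138,499,.022),f(355,480,.022)]); print("nests",n.round(4),n.mean(0).round(4),np.linalg.norm(n[1]-n[0])); e=n[1]-n[0];print(np.arctan2(e[1],e[0])-np.pi/2)
print("lip",f(242,431,.022),"edges",f(63,460,.022),f(425,422,.022))
```

```text
[[0.4259 0.0331]
 [0.4349 0.0626]
 [0.5159 0.0369]
 [0.5046 0.0062]] [0.4703 0.0347]
mic yaw -0.3182574429654472 0.08411930253492962 0.03182684932163251
[[ 0.6062 -0.0384]
 [ 0.6486 -0.0349]
 [ 0.5909  0.1139]
 [ 0.6331  0.1181]] [0.6197 0.0397]
caddy yaw 0.10031190560353154 0.1534312893381941
nests [[ 0.6205 -0.0126]
 [ 0.6105  0.0907]] [0.6155 0.0391] 0.1037489796612094
0.09633827476094581
lip [0.58611618 0.03728084] edges [ 0.60061948 -0.04695366] [0.58165205 0.12159329]
```

```bash
cat >> h.py <<'E'
CY=0.098; CX=np.array([np.cos(CY),np.sin(CY)]); CL=np.array([-np.sin(CY),np.cos(CY)]); CC=np.array([0.620,0.040])
def caddy(x,y): return CC+x*CX+y*CL
E
python3 - <<'E'
from h import *
my=-0.318; md=np.array([np.cos(my),np.sin(my)]); g=np.array([.4703,.0347])-.0225*md
bot.set_gripper(0.6,40)
bot.move_pose([*g,0.08],down(np.pi+my))
print(bot.move_linear([*g,0.002],0.08,until_force=6),bot.read_position())
bot.set_gripper(0.0,40); print("w",bot.read_gripper_width(),bot.read_finger_force(),bot.read_clock())
bot.move_linear([*g,0.03],0.08)
p=caddy(-.030-.0425-.020-.0225+.020,0)  # case front ~20mm before mouth
q=caddy(-.030+.0025-.0225-.045-.015,0)
bot.move_linear([*q,0.03],0.1,rotation=down(np.pi+CY))
print(bot.read_position(),bot.read_clock(),bot.read_ft_force())
C,im=snap("wrist","w3.png"); np.savez("w3.npz",M=C[0],k=C[1],E=C[2])
E
```

```text
False [0.44937186 0.0417063  0.00236026]
w 0.38191615252198274 40.198105573654175 6.0417
[0.50939907 0.0293861  0.02936921] 7.3167 [ 0.43778603 -0.01447448 -0.33441944]
```

View pics/w3.png

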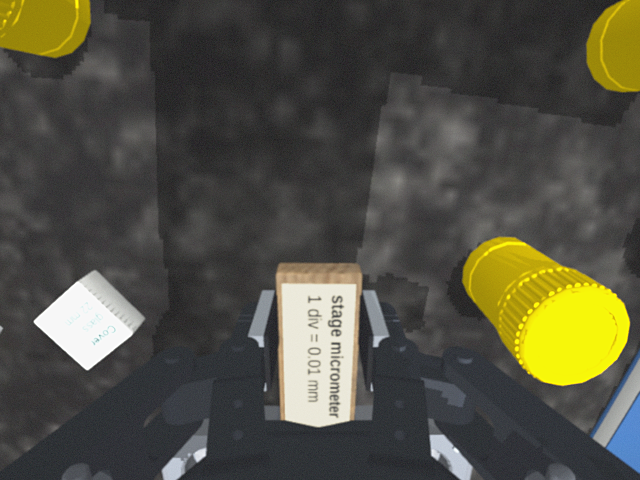

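The wrist view shows the case held straight and centred, with its rear top edge at about (319,282). Next I insert it, checking force.

Run:
```python
from h import *
d=np.load("w3.npz"); C=(d["M"],float(d["k"]),d["E"])
p=np.array(bot.read_position())
a=pix2w(C,280,283,.039);b=pix2w(C,358,282,.039)
r=lambda w:((w-p)[:2]@CX,(w-p)[:2]@CL)
print("rear rel tcp",r(a),r(b))
off=-(r(a)[0]+r(b)[0])/2   # rear end behind TCP
home=caddy(-.030+.0025-.0425,0)+off*CX
print("off",off,"home tcp",home)
pre=home-.062*CX
bot.move_linear([*pre,0.0076],0.08)
h=bot.move_linear([*(home-.040*CX),0.0076],0.04,until_force=8); print("enter",h,bot.read_position(),bot.read_ft_force())
if not h:
    h=bot.move_linear([*(home+.004*CX),0.0076],0.04,until_force=14)
    q=np.array(bot.read_position()); print("in",h,q,"left to home",(home-q[:2])@CX,"lat",(q[:2]-home)@CL,bot.read_ft_force())
print(bot.read_clock(),bot.read_gripper_width())
C,im=snap("wrist","w4.png")
```

```text
rear rel tcp (np.float64(-0.01522981628404705), np.float64(-0.014378762685760674)) (np.float64(-0.015663884281833598), np.float64(0.016252681565440238))
off 0.015446850282940324 home tcp [0.5657086  0.03466234]
enter False [0.52565752 0.0307932  0.00746509] [-0.57516828  0.23298835 -0.99704776]
in False [0.56870193 0.03493742 0.00735938] left to home -0.003005880139583176 lat -1.91245976974898e-05 [-3.55965986 -0.55224956  0.41424139]
9.7583 0.3812905883476845
```

Run:
```python
from h import *
home=np.array([0.5657086,0.03466234])
h=bot.move_linear([*(home+.013*CX),0.0074],0.03,until_force=14)
q=np.array(bot.read_position()); print("in",h,q,"past est. home",-(home-q[:2])@CX,bot.read_ft_force(),bot.read_gripper_width())
C,im=snap("wrist","w5.png"); cr=cv2.resize(im[230:430,220:420],None,fx=2.5,fy=2.5,interpolation=cv2.INTER_CUBIC); cv2.imwrite("pics/w5c.png",cv2.cvtColor(cr,cv2.COLOR_RGB2BGR))
a=pix2w(C,319,282,.017); print(bot.read_clock())
S,im=snap("scene"); cr=cv2.resize(im[200:330,270:470],None,fx=2,fy=2,interpolation=cv2.INTER_CUBIC)
w=cv2.resize(cv2.imread("pics/w5c.png"),(500,500)); out=np.zeros((500,800,3),np.uint8); out[:,:500]=w; c2=cv2.resize(cv2.cvtColor(im[200:330,320:420],cv2.COLOR_RGB2BGR),(300,390)); out[:390,500:]=c2; cv2.imwrite("pics/c5.png",out)
```

```text
in True [0.56885972 0.03475894 0.00651627] past est. home 0.0031454503112730487 [-1.95814157 -0.95473582  6.51148569] 0.382349433501112
10.1167
```

View pics/c5.png

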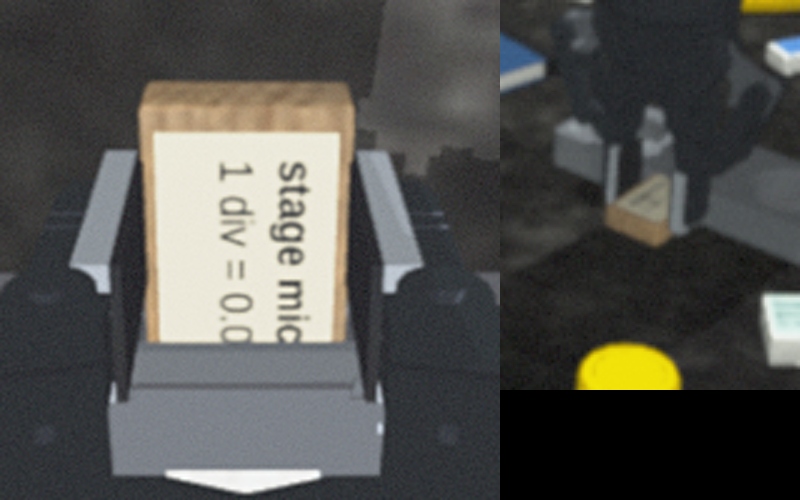

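The wrist crop shows the case deep under the lip at crop row 342. The wood strip in rows 80–132 includes the rear face, so the rear edge is 20 mm behind the TCP and about 1–2 mm of push remains. I'll push on with a higher threshold.

Run:
```python
from h import *
home=np.array([0.5657086,0.03466234])
for k in range(3):
    h=bot.move_linear([*(home+.0125*CX),0.0076],0.03,until_force=22)
    q=np.array(bot.read_position()); print("in",h,q,"past",-(home-q[:2])@CX,bot.read_ft_force(),bot.read_gripper_width())
    f=np.array(bot.read_ft_force())
    if -f[:2]@CX>12: break
C,im=snap("wrist","w6.png"); print(bot.read_clock())
```

```text
in False [0.56953439 0.03478514 0.00633621] past 0.0038194456333995965 [-19.96097728  -4.75804287  11.67822348] 0.381585037953636
10.7583
```

Run:
```python
from h import *
q=np.array(bot.read_position())
bot.move_linear([q[0],q[1],q[2]+.001],0.03)
bot.set_gripper(0.62); print(bot.read_ft_force())
bot.move_linear([q[0],q[1],0.05],0.12)
b=q[:2]-.048*CX
bot.move_linear([*b,0.05],0.12); bot.set_gripper(0.0)
bot.move_linear([*b,0.010],0.10,until_force=8)
h=bot.move_linear([*(q[:2]-.022*CX),0.010],0.03,until_force=10)
r=np.array(bot.read_position()); print(h,r,"tcp behind grasp tcp",(q[:2]-r[:2])@CX,bot.read_ft_force(),bot.read_clock())
C,im=snap("wrist","w7.png")
bot.move_linear([*b,0.010],0.12); bot.move_linear([*b,0.12],0.2)
C,im=snap("wrist","w8.png"); np.savez("w8.npz",M=C[0],k=C[1],E=C[2])
cr=cv2.resize(im[240:440,200:440],None,fx=3,fy=3,interpolation=cv2.INTER_CUBIC); cv2.imwrite("pics/w8c.png",cv2.cvtColor(cr,cv2.COLOR_RGB2BGR))
print(bot.read_position(),bot.read_clock())
```

```text
[-0.63834028  0.46240774  0.60616647]
True [0.53697015 0.03170486 0.00916234] tcp behind grasp tcp 0.03272993461029819 [-0.20759659 -0.15707769 -0.90761601] 14.3167
[0.52095541 0.03013449 0.11876487] 15.3917
```

View pics/w8c.png

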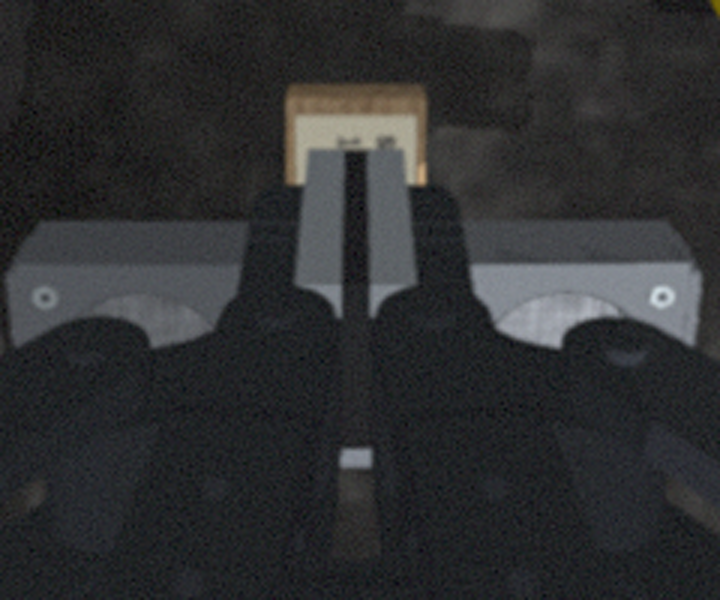

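Run:
```python
from h import *
d=np.load("w8.npz"); C=(d["M"],float(d["k"]),d["E"])
f=lambda x,y,z: pix2w(C,200+(x+.5)/3-.5,240+(y+.5)/3-.5,z)[:2]
r=lambda w:np.array([(w-CC)@CX,(w-CC)@CL]).round(4)
print("screws",r(f(45,297,.022)),r(f(662,296,.022)))
print("caddy front top edge",r(f(40,263,.022)),r(f(675,263,.022)),"bottom front",r(f(40,222,0)),r(f(670,222,0)))
for y in (83,85,88): print("rear bottom",y,r(f(288,y,.004)),r(f(428,y,.004)))
for y in (95,100,105): print("rear top",y,r(f(288,y,.016)),r(f(428,y,.016)))
im=cv2.imread("pics/w8.png"); 
print([im[240+i//1, 240:300].mean(0).astype(int).tolist() for i in range(24,46)])
```

```text
screws [-0.0211 -0.0772] [-0.0216  0.0763]
caddy front top edge [-0.0307 -0.0776] [-0.0309  0.0787] bottom front [-0.0301 -0.0836] [-0.0303  0.0834]
rear bottom 83 [-0.0713 -0.0167] [-0.0714  0.0182]
rear bottom 85 [-0.0708 -0.0168] [-0.0708  0.0182]
rear bottom 88 [-0.07   -0.0168] [-0.07    0.0182]
rear top 95 [-0.073 -0.016] [-0.073   0.0174]
rear top 100 [-0.0717 -0.016 ] [-0.0717  0.0175]
rear top 105 [-0.0704 -0.016 ] [-0.0705  0.0175]
[[34, 34, 34], [32, 33, 34], [33, 33, 34], [33, 34, 35], [34, 35, 36], [34, 36, 38], [35, 37, 39], [35, 37, 39], [36, 38, 40], [38, 41, 43], [37, 39, 41], [39, 41, 43], [39, 41, 43], [37, 40, 43], [40, 42, 44], [39, 41, 43], [40, 42, 44], [40, 43, 44], [39, 41, 44], [40, 43, 44], [40, 43, 44], [41, 43, 44]]
```

The case sticks out 40.3 mm from the front face, so it is home. Now I look at the two objective cases from nearby.

Run:
```python
from h import *
bot.set_gripper(0.8)
bot.move_pose([0.44,0.287,0.20],down(np.pi)); bot.wait(0.15)
C,im=snap("wrist","w9.png"); np.savez("w9.npz",M=C[0],k=C[1],E=C[2]); print(bot.read_clock(),bot.read_position())
for d in bot.search_frame("wrist","case_1"):
    b=d["bbox"]; u,v=b[0]+b[2]/2,b[1]+b[3]/2; print([round(x) for x in b],round(d["confidence"],2),pix2w(C,u,v,.06)[:2].round(3),im[int(v),int(u)])
hsv=cv2.cvtColor(im,cv2.COLOR_RGB2HSV); m=((hsv[:,:,1]<40)&(hsv[:,:,2]>120)).astype(np.uint8)
n,l,s,c=cv2.connectedComponentsWithStats(m)
for i in range(1,n):
    if s[i,4]>400: print(s[i],c[i].round())
```

```text
17.3417 [0.44046055 0.28590238 0.19952583]
[390, 161, 60, 56] 0.94 [0.416 0.365] [247 247 247]
[196, 212, 61, 61] 0.78 [0.459 0.212] [200 201 205]
[96, 242, 74, 66] 0.75 [0.488 0.131] [247 247  10]
[115, 123, 76, 59] 0.73 [0.388 0.162] [223 200  10]
[294, 188, 51, 58] 0.66 [0.438 0.287] [247  40  37]
[    0     0   570    87 39528] [290.  43.]
[  558     0    82   161 10907] [604.  81.]
[ 394  163   58   56 2480] [422. 191.]
[ 196  221   54   53 2214] [223. 247.]
[509 261  26 108 551] [522. 312.]
[187 298  40  61 784] [206. 328.]
[410 298  42  61 842] [431. 326.]
[   6  314  155   87 4767] [ 74. 359.]
[ 288  316   58   74 3435] [316. 352.]
```

View pics/w9.png

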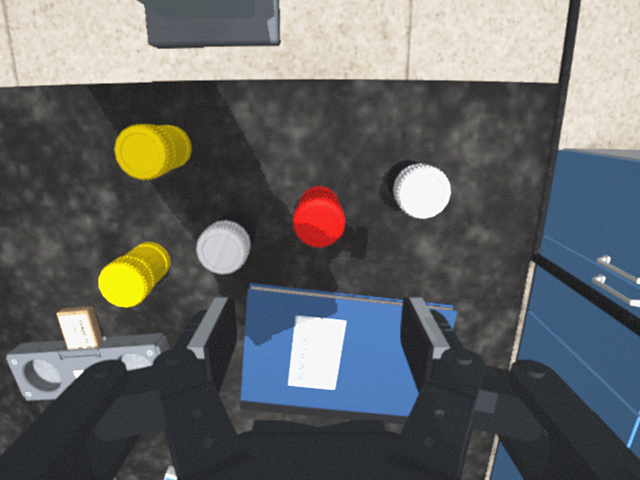

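Silver lids are at (223,247) and (423,191), and red at (319,217) lies between them. I grasp the near one (B) first and weigh it.

```bash
cat >> h.py <<'E'
def fz():
    bot.wait(0.3); return np.mean([bot.read_ft_force() for _ in range(10)],0)
def pick(p,yaw=np.pi,lift=0.06):
    bot.move_pose([*p,0.11],down(yaw)); bot.move_linear([*p,0.030],0.12,until_force=8)
    f0=fz(); bot.set_gripper(0.0,40); w=bot.read_gripper_width()
    q=bot.read_position(); bot.move_linear([q[0],q[1],0.030+lift],0.1)
    f1=fz(); print("grip",w,"f0",f0.round(2),"f1",f1.round(2),"mass",(f0-f1)[2]/9.81,bot.read_clock())
E
python3 - <<'E'
from h import *
d=np.load("w9.npz"); C=(d["M"],float(d["k"]),d["E"])
A=pix2w(C,423,191,.063)[:2]; B=pix2w(C,223,247,.063)[:2]; print(A,B)
B=(B+[.4645,.2076])/2
bot.set_gripper(0.7); pick(B)
C,im=snap("wrist","w10.png"); np.savez("w10.npz",M=C[0],k=C[1],E=C[2]); print(bot.read_position())
cr=cv2.resize(im[200:400,200:440],None,fx=3,fy=3,interpolation=cv2.INTER_CUBIC); cv2.imwrite("pics/w10c.png",cv2.cvtColor(cr,cv2.COLOR_RGB2BGR))
E
```

```text
[0.41682155 0.36626469] [0.46196559 0.21012938]
grip 0.46194770786415124 f0 [ 0.22 -0.87  0.26] f1 [-0.77 -0.44 -3.16] mass 0.34837692017948685 20.675
[0.46334088 0.20843139 0.08960733]
```

View pics/w10c.png

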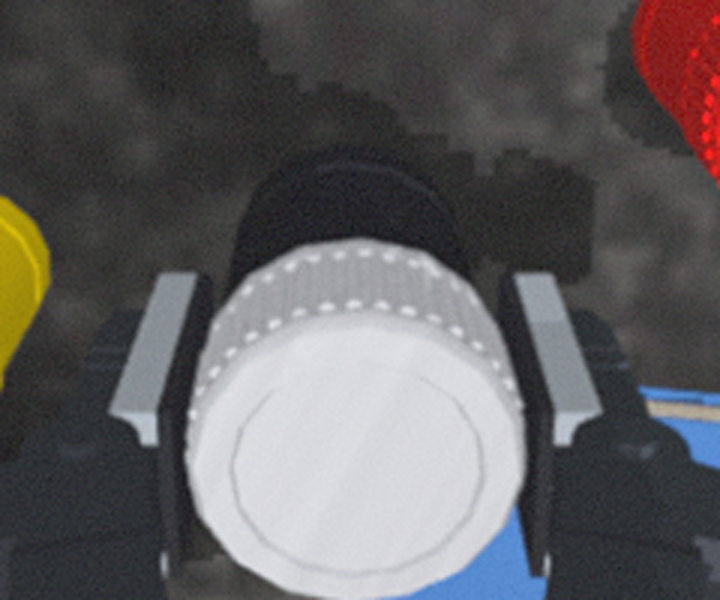

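The wrist crop shows the lid held squarely between the pads, centre about (357,467). It weighs about 0.35 kg, so B is the loaded one. I set it back down and go for A.

Run:
```python
from h import *
d=np.load("w10.npz"); C=(d["M"],float(d["k"]),d["E"])
p=np.array(bot.read_position()); print("lid B rel", pix2w(C,200+357/3,200+467/3,.0596+.063)[:2]-p[:2])
bot.move_linear([p[0],p[1],0.0305],0.08,until_force=12); print(bot.read_position())
bot.set_gripper(0.7); q=np.array(bot.read_position()); np.save("B.npy",q[:2]); bot.move_linear([q[0],q[1],0.115],0.15)
A=np.array([.4172,.3667])
pick(A,lift=.08)
C,im=snap("wrist","w11.png"); np.savez("w11.npz",M=C[0],k=C[1],E=C[2]); print(bot.read_position())
# move above left nest with view of caddy
bot.move_linear([*caddy(-.02,.06),0.14],0.2,rotation=down(np.pi+CY)); bot.wait(.15)
C,im=snap("wrist","w12.png"); np.savez("w12.npz",M=C[0],k=C[1],E=C[2]); print(bot.read_position(),bot.read_clock())
cv2.imwrite("pics/w12c.png",cv2.cvtColor(im,cv2.COLOR_RGB2BGR))
```

```text
lid B rel [0.00118345 0.00104069]
[0.46238599 0.20806182 0.03036861]
grip 0.46939503467016513 f0 [-0.32  0.5  -0.33] f1 [-0.66 -0.09 -0.78] mass 0.045502309884895155 25.8917
[0.41721754 0.36680892 0.10960985]
[0.59390286 0.09838582 0.13999638] 27.9083
```

View pics/w12c.png

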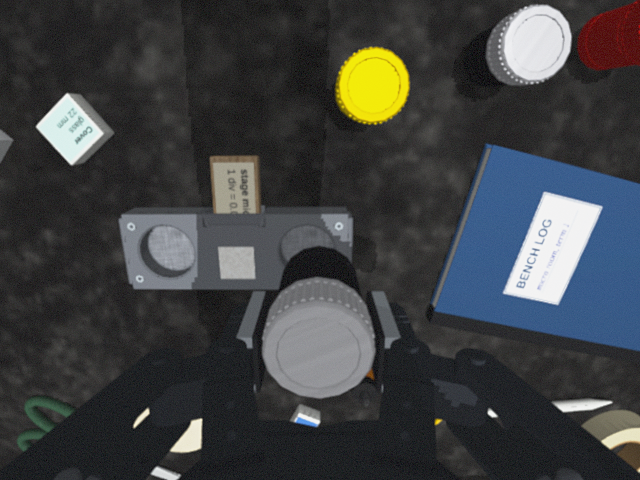

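The wrist picture shows A held upright, lid centre about (319,346). A weighs about 0.05–0.1 kg, so it is the empty one. The right nest at (168,247) is free and fully visible, so I fit its rim numerically.

```bash
cat > fit.py <<'E'
from h import *
def load(n):
    d=np.load(n+".npz"); C=(d["M"],float(d["k"]),d["E"]); im=cv2.cvtColor(cv2.imread(f"pics/{n}.png"),cv2.COLOR_BGR2GRAY).astype(np.float32); return C,cv2.GaussianBlur(im,(0,0),1.0)
def samp(C,im,P):
    uv=np.array([w2pix(C,p) for p in P],np.float32); return cv2.remap(im,uv[None,:,0],uv[None,:,1],cv2.INTER_LINEAR)[0]
def rim(n,y0,span=0.006):
    C,im=load(n); t=np.linspace(0,2*np.pi,72,endpoint=False); best=[]
    ring=lambda x,y,r:[[*caddy(x+r*np.cos(a),y+r*np.sin(a)),.022] for a in t]
    for x in np.arange(-span,span+1e-6,.001):
        for y in y0+np.arange(-.004,.0041,.001):
            S={r:samp(C,im,ring(x,y,r)) for r in np.arange(.0185,.0251,.001)}
            ks=sorted(S)
            for i in range(1,len(ks)-1): best.append((np.median(np.abs(S[ks[i+1]]-S[ks[i-1]])),x,y,ks[i]))
    best.sort(reverse=True); return np.array(best[:6]).round(4)
def outline(n):
    C,im=load(n); best=[]
    u=np.linspace(-.9,.9,40)
    def rect(dx,dy,da,e):
        hx,hy=.030+e,.087+e; c,s=np.cos(da),np.sin(da)
        P=[(hx*k,v*.087) for k in(-1,1) for v in u]+[(v*.030,hy*k) for k in(-1,1) for v in u]
        return [[*caddy(dx+a*c-b*s,dy+a*s+b*c),.022] for a,b in P]
    for dx in np.arange(-.004,.0041,.001):
        for dy in np.arange(-.004,.0041,.001):
            for da in (-.015,-.0075,0,.0075,.015):
                g=np.abs(samp(C,im,rect(dx,dy,da,.001))-samp(C,im,rect(dx,dy,da,-.001))).reshape(4,-1); best.append((np.median(g,1).mean(),dx,dy,da))
    best.sort(reverse=True); return np.array(best[:4]).round(4)
E
python3 - <<'E'
from fit import *
for n in("w2","w12"):
    print(n,"outline",outline(n).tolist()); print("right",rim(n,-.052).tolist())
    if n=="w2": print("left",rim(n,.052).tolist())
C,im=load("w12"); T=np.array([.5939,.09839])
w=pix2w(C,319,346,.173)[:2]; print("lid rel tcp (caddy x,y)",(w-T)@CX,(w-T)@CL)
E
```

```text
w2 outline [[27.3342, 0.0, -0.001, -0.0075], [27.2453, 0.0, -0.001, 0.0], [26.9382, -0.001, -0.001, 0.0075], [26.7303, -0.001, -0.001, 0.0]]
right [[10.697, -0.001, -0.053, 0.0205], [10.4948, -0.001, -0.054, 0.0205], [10.0409, -0.002, -0.053, 0.0215], [9.5225, -0.002, -0.054, 0.0215], [9.4033, 0.0, -0.054, 0.0195], [9.2118, -0.006, -0.051, 0.0195]]
left [[30.9598, -0.002, 0.052, 0.0215], [30.3876, -0.002, 0.053, 0.0215], [29.0614, -0.001, 0.053, 0.0205], [28.1365, -0.001, 0.054, 0.0205], [28.0699, -0.003, 0.052, 0.0215], [27.4671, -0.001, 0.052, 0.0205]]
w12 outline [[37.5364, -0.001, 0.0, 0.0], [37.2762, -0.001, 0.0, 0.0075], [34.8345, -0.001, 0.0, -0.0075], [34.0401, -0.001, 0.0, 0.015]]
right [[34.4601, -0.002, -0.053, 0.0215], [31.6936, -0.001, -0.053, 0.0205], [31.2546, -0.002, -0.052, 0.0215], [30.4962, -0.001, -0.054, 0.0205], [30.183, -0.001, -0.053, 0.0215], [29.6085, -0.003, -0.052, 0.0225]]
lid rel tcp (caddy x,y) -0.00255038807941588 0.001101714763556719
```

Run:
```python
from fit import *
C,im=load("w12"); T=np.array([.5939,.09839]); t=np.linspace(0,2*np.pi,90,endpoint=False); best=[]
ring=lambda x,y,r:[[*(T+(x+r*np.cos(a))*CX+(y+r*np.sin(a))*CL),.173] for a in t if np.sin(a)**2<.8]
for x in np.arange(-.006,.0041,.0005):
    for y in np.arange(-.001,.0031,.0005):
        best.append((np.median(np.abs(samp(C,im,ring(x,y,.0215))-samp(C,im,ring(x,y,.0195)))),x,y))
best.sort(reverse=True); best=np.array(best[:5]).round(4); print(best.tolist())
off=np.array([(best[:3,1].mean()-.0026)/2,.0011])
n=np.array([-.0015,-.053])-off; print("target",n)
def go(x,y,z,v,**k): return bot.move_linear([*caddy(x,y),z],v,**k)
go(*n,.10,.15); go(*n,.060,.1); bot.wait(.2)
S=[(0,0),(.0015,0),(-.0015,0),(0,.0015),(0,-.0015),(.003,0),(-.003,0)]
for dx,dy in S:
    h=go(n[0]+dx,n[1]+dy,.0365,.03,until_force=4); p=np.array(bot.read_position()); print(dx,dy,h,p,bot.read_ft_force())
    if p[2]<.0415: break
    go(n[0]+dx,n[1]+dy,.060,.1)
print(bot.read_clock())
```

```text
[[77.9892, -0.001, 0.001], [73.9732, -0.0015, 0.0005], [69.7653, -0.0015, 0.001], [64.9406, -0.0015, 0.0015], [63.083, -0.001, 0.0005]]
target [ 0.00046667 -0.0541    ]
0 0 True [ 0.62585795 -0.01388758  0.05174188] [-0.48407888  0.3707848   4.89120409]
0.0015 0 True [ 0.62605038 -0.01375166  0.05184419] [-1.80639389  0.64800028  4.81457457]
-0.0015 0 True [ 0.62606239 -0.01373744  0.0519101 ] [-0.86122669 -0.23592463  4.15092603]
0 0.0015 True [ 0.62460268 -0.01256281  0.03646939] [-0.81053032  0.33123063  4.89442182]
32.4
```

Run:
```python
from fit import *
p=np.array(bot.read_position())
bot.set_gripper(0.62); bot.wait(.2); bot.move_linear([p[0],p[1],.12],.12)
bot.move_linear([p[0]-.06,p[1],.16],.2); bot.wait(.15)
C,im=snap("wrist","w13.png"); np.savez("w13.npz",M=C[0],k=C[1],E=C[2]); C,im=load("w13")
t=np.linspace(0,2*np.pi,90,endpoint=False); best=[]
for z in(.069,.075,.085):
  b=[]
  for x in np.arange(-.008,.0081,.001):
    for y in np.arange(-.060,-.046,.001):
        r=lambda q:[[*caddy(x+q*np.cos(a),y+q*np.sin(a)),z] for a in t]
        b.append((np.median(np.abs(samp(C,im,r(.0215))-samp(C,im,r(.0195)))),x,y))
  b.sort(reverse=True); print(z,np.array(b[:3]).round(4).tolist())
print(bot.read_clock())
for n in ("top","scene"):
    Ct,_=snap(n,n+"1.png")
    for d in bot.search_frame(n,"case_1"):
        b=d["bbox"]; print(n,[round(v) for v in b],round(d["confidence"],2),pix2w(Ct,b[0]+b[2]/2,b[1]+b[3]/2,.05)[:2].round(3))
```

```text
0.069 [[29.6471, 0.0, -0.052], [27.2598, -0.002, -0.052], [26.9367, -0.001, -0.052]]
0.075 [[25.8136, -0.004, -0.052], [25.5412, -0.006, -0.051], [25.2113, -0.005, -0.051]]
0.085 [[13.0915, -0.007, -0.054], [12.5182, -0.008, -0.054], [10.8754, -0.008, -0.055]]
34.4417
top [296, 338, 23, 27] 0.81 [0.384 0.154]
top [440, 334, 37, 28] 0.74 [ 0.396 -0.09 ]
top [212, 300, 29, 27] 0.67 [0.441 0.287]
top [260, 288, 30, 29] 0.6 [0.46  0.209]
top [318, 271, 25, 26] 0.59 [0.493 0.119]
top [397, 196, 16, 16] 0.57 [ 0.633 -0.004]
scene [242, 221, 25, 43] 0.97 [0.447 0.177]
scene [344, 315, 35, 62] 0.96 [ 0.377 -0.114]
scene [289, 236, 23, 46] 0.9 [0.466 0.088]
scene [406, 231, 26, 41] 0.88 [ 0.615 -0.024]
scene [220, 252, 30, 48] 0.62 [0.363 0.118]
scene [201, 212, 27, 40] 0.61 [0.42  0.251]
```

Run:
```python
from fit import *
B=np.load("B.npy"); bot.set_gripper(0.7); pick(B,lift=.10)
bot.move_linear([.601,.314,.19],.15,rotation=down(np.pi+.4)); bot.wait(1.0)
print(bot.read_position(),bot.read_clock(),bot.read_gripper_width(),bot.read_finger_force(),fz())
C,im=snap("top","top2.png")
for t in("notebook","case_1"):
    for d in bot.search_frame("top",t): b=d["bbox"]; print(t,[round(v) for v in b],round(d["confidence"],2),pix2w(C,b[0]+b[2]/2,b[1]+b[3]/2,.014 if t=="notebook" else .2)[:2].round(3))
C,im=snap("scene","scene2.png")
for d in bot.search_frame("scene","micrometer_case"): b=d["bbox"]; print([round(v) for v in b],d["confidence"])
```

```text
grip 0.467150099466564 f0 [-0.99  0.75  0.38] f1 [ 0.7   0.48 -2.84] mass 0.3282159948469016 38.7333
[0.60099275 0.31399159 0.18995564] 41.1167 0.4709508914428132 40.60647904872894 [-0.08328753  0.52710223 -2.84725496]
notebook [164, 178, 122, 91] 0.75 [0.599 0.306]
case_1 [317, 270, 24, 28] 0.89 [0.481 0.123]
case_1 [440, 335, 35, 26] 0.78 [ 0.399 -0.048]
case_1 [293, 337, 28, 30] 0.77 [0.389 0.151]
case_1 [212, 302, 32, 24] 0.76 [0.436 0.258]
case_1 [434, 249, 27, 32] 0.68 [ 0.51  -0.037]
case_1 [177, 183, 37, 29] 0.56 [0.595 0.313]
[355, 257, 28, 25] 0.77
[338, 235, 105, 53] 0.41
```

```bash
python3 -c "
from h import *
print(bot.close_job(),bot.read_clock())"
```

```text
the job is handed in; nothing more can be done
the job is handed in; nothing more can be done
```

The job is handed in at about 41 s on the robot's clock, verdict not shown: by my measurements the micrometer case is home in the slot, the empty objective case stands released in the right nest, and the loaded one (about 0.33 kg) is held still about 16 cm up over the notebook's middle.

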